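# Leave the bean canister under its vented inner lid

### The arm

A 7-joint arm with a two-finger parallel gripper is mounted at the origin on the work surface; the furniture and walls round the work are solid. World frame = base frame: x ahead of the robot, y to its left, z up, the work surface at z = 0. Lengths are in m, angles in rad, forces in N, time in s.
With the tool pointing down it reaches from about 0.4 to 0.9 m from the base axis. Payload 5.6 kg.
Tool frame: the origin (TCP) lies at the centre of the arm's flange, where the gripper is bolted on; the fingertips stand 190 mm ahead of it and the grasp point (between the pads) lies 171 mm ahead of it; z points along the fingers, y is the line along which they close (so a half turn about z gives the same grasp; the last joint's range is limited). The gripper opens to 92 mm and grips with 3 to 60 N. Pads are 20 mm wide; open, the fingers measure 128 mm over their backs; the gripper's body (75 mm by 189 mm) begins 69 mm behind the grasp point.
Start: joints at [1.303, 0.468, -0.012, 1.603, 0.006, 1.071, -0.056], TCP at [0.145, -0.634, 0.405] pointing down, gripper open.
Joint ranges: [-2.53, 2.53], [-0.31, 2.02], [-1.57, 1.55], [0.28, 2.44], [-1.29, 4.43], [0.15, 1.84], [-2.92, 2.92]. Speed limits (rad/s): [2.57, 2.57, 3.14, 3.14, 3.14, 3.14, 3.14].

### API

Orientations are given as a rotation vector (axis times angle).
In Python, from workcell import state, viewer, sign_off gives the robot as it stands.
- The arm moves only by the tool send_rows, never from a script. Its argument "plan" is a list of rows, each a list of 5 numbers: the opening, from 0 (shut) to 1 (fully open), then the shift along the tool's x, y, z in units of 25 mm (1.0 is 25 mm), then the turn about the tool's z in units of 5 degrees (1.0 is 5 degrees). A call has 1 to 10 rows; each row shifts and turns the commanded pose from where the row before left it, along the tool's axes as they then stand; what a row does not reach is not made up. A row lasts 1/10 s, in which the tool goes at most 50 mm and 8.59 degrees, less where a joint would pass 70% of its speed; a pose out of reach is approached as far as the arm can. A call is refused whole if a number of a shift passes 1 or a number of a turn 1, either way. A call with a gripper value outside its range is refused whole. The fingers move at their own pace and stop on an object; "grip_force" is the grip in N (left out, the last holds). Time passes only in rows, so rows that do not move let the fingers close. It gives the time, the measured TCP pose, the force, the opening and the grip force at its end, in the units of the state.
- state(): the state, without advancing time (a new reading comes with each control period).
- viewer.get_image(name): name is "side" or "top" or "wrist"; returns the picture (420x560x3 uint8, red, green, blue); there is no depth.
- viewer.get_calibration(name): a dict with "camera_matrix" (3x3 intrinsics, pixels), "dist_coeffs" ([k1, k2, p1, p2, k3] as OpenCV has them; the pictures are not rectified), "world_to_cam" (4x4, takes a point from world to camera coordinates); the wrist camera has in their place "hand_eye" (4x4, takes a point from camera to tool coordinates, whose origin is the TCP and whose axes are the flange's). Camera axes: x right, y up, looking along -z (the intrinsics and any distortion apply to the point x, -y, -z); pixel columns grow to the right and rows downward; lengths in m; the calibration is good to about 2 mm. A picture is of the moment at which its call begins: read the wrist's pose just before it. get_calibration takes no time and is no camera call.
- sign_off(): hands the job in; it is judged then, once.
The state is a dict: "t": time; "joint_pos": joint angles; "dq": joint speeds; "joint_torque": joint torques, N m; "position": TCP position; "ee_rot": TCP orientation; "wrist_force": force on the tool from outside, world axes, zero at the start; "torque": the same for the moment, N m; "gripper_width": finger opening in m; "gripper_force": force on a finger pad.
Only numpy, scipy, OpenCV 4.12 (cv2) and the standard library are available. Lean on these libraries where they do the work, as an engineer would, in place of code of your own. Each camera call takes 0.05 s, during which the arm holds its last target. There are 200 camera calls.

### The job

The emptied bean canister should air under its vented inner lid alone. Take the nested double lid by the wooden knob, both lids together, lower it gently into the canister's mouth until it is fully seated, then let go of the knob, grip the blue outer lid by its collar and lift it off alone, without disturbing the seated inner lid. Finish still holding the blue lid level in the gripper, straight above the canister and well clear of the top of the knob; leave the canister and everything else standing where they are.

Things in the scene. Friction and masses are not known exactly. Their poses are not given: they have to be found in the camera images.
- canister: Open round aluminium canister with a black foot band, loose and standing upright on the table (about 0.9 kg): 104 mm across, 100 mm high, round mouth 94 mm across, wall 5 mm. Origin: centre of the underside; z up. It stands to the left and the double lid to the right, or the other way round.
- inner_lid: White inner lid, about 0.25 kg, starts standing on the table. Origin: centre of underside. Heights: plug 0-16 mm (89 mm across, 76 at the bottom), flange to 20 (102 across, slotted), hub to 36 (42 across, tapering from 26 up), stem, wooden knob 50-78 (26 across). Lifted by the knob it carries the blue lid. Seated (flange on rim, plug play 2.5 mm each way) its origin is 84 mm above the canister's.
- outer_lid: Blue ring-shaped outer lid, about 0.15 kg, resting loosely on the inner lid's flange, the knob standing out through it. Origin: centre of the skirt's lower edge, nested 10 mm above the inner lid's origin. Heights: skirt 0-10 mm (124 mm across, 116 inside), flat top at 14, round collar 14-36 (56 across, 46 inside). Nested, the knob begins 4 mm above the collar and ends 32 mm above it.
- knob (a point): middle of the inner lid's wooden knob, on its axis, 64 mm above the inner lid's origin; grip across 26 mm
- collar (a point): middle of the outer lid's collar, on its axis, 25 mm above the outer lid's origin; grip across 56 mm, the fingers either side of the knob
- red_tin: Bystander, to be left alone: closed red sample tin with white cap, 68 mm across, 66 mm high. Origin: centre of the underside.
- dark_tin: Bystander, to be left alone: closed white sample tin with black cap, 64 mm across, 58 mm high. Origin: centre of the underside.
- bowl: Bystander, to be left alone: white cupping bowl, 91 mm across, 59 mm high. Origin: centre of the underside.
- timer: Bystander, to be left alone: red and cream wind-up kitchen timer, 63 mm across, 38 mm high. Origin: centre of the underside.
- tall_cup: Bystander, to be left alone: magenta cup, 100 mm across, 151 mm high. Origin: centre of the underside.
Things that resemble listed ones, but are neither listed nor needed, are in the scene too. What is shaped like the canister but orange or turquoise is not meant.

How it is judged:
On the way, in this order (a step that is already met when the one before it is completed fails the run):
1. both lids, nested, are fully seated on the canister (z of inner_lid in the frame of canister between 0.08 and 0.088 m and horizontal distance between inner_lid and canister below 0.006 m and angle between the z axis of inner_lid and the z axis of canister, either way round below 0.06 rad and z of outer_lid in the frame of inner_lid between 0.006 and 0.014 m and angle between the z axis of outer_lid and the z axis of inner_lid, either way round below 0.06 rad), for 0.2 s.
2. the outer lid is lifted clear of the knob while the inner lid stays seated (z of inner_lid in the frame of canister between 0.08 and 0.088 m and horizontal distance between inner_lid and canister below 0.006 m and angle between the z axis of inner_lid and the z axis of canister, either way round below 0.06 rad and z of outer_lid in the frame of inner_lid above 0.082 m and horizontal distance between outer_lid and canister below 0.04 m), for 0.2 s.
At the end, for the whole second after the job is handed in: Inner lid seated in the upright canister (height within 4 mm, centre within 6 mm, level within 0.06 rad), untouched; outer lid still in the fingers (over 1 N), its lower edge 82 mm or more above the inner lid's underside, within 40 mm of the canister's axis, tilt under 0.2 rad, at rest (all of step 2 and angle between outer_lid's own z axis and vertical below 0.2 rad and angle between canister's own z axis and vertical below 0.05 rad and contact force between the fingers and outer_lid above 1 N and contact force between outer_lid and inner_lid below 0.05 N and contact force between outer_lid and canister below 0.05 N and contact force between each of the arm, the fingers and inner_lid below 0.1 N and linear speed of outer_lid below 0.03 m/s and linear speed of inner_lid below 0.02 m/s); the arm keeps its last pose, push and grip.
It fails at once if the outer lid comes off the inner lid (over 20 mm up) while the inner lid is not seated (z of outer_lid in the frame of inner_lid above 0.03 m and not (z of inner_lid in the frame of canister between 0.08 and 0.088 m and horizontal distance between inner_lid and canister below 0.006 m and angle between the z axis of inner_lid and the z axis of canister, either way round below 0.06 rad)).
It fails at once if the lids are dropped: the inner lid moves faster than 0.4 m/s out of the fingers (linear speed of inner_lid above 0.4 m/s and contact force between the fingers and inner_lid below 0.1 N).
It fails at once if the canister is shoved over 30 mm or tipped over 0.2 rad (distance of canister from where it was at the start of the episode above 0.03 m or angle between canister's own z axis and vertical above 0.2 rad).
It fails at once if a bystander is moved over 30 mm (distance of any of red_tin, dark_tin, bowl, timer, tall_cup from where it was at the start of the episode above 0.03 m).
It also fails if it takes over 51 s, if anything falls off the work surface, if the arm or the gripper's body presses on something with over 40 N, if the wrist force passes 120 N, or if a joint passes its speed limit or range.

## Working session

There is one attempt and no reset: what is moved stays moved. The work goes in short steps, Python scripts to look and compute and a tool call to move; the robot and the scene stay as the last step left them, time stands still between calls to the robot, and variables do not carry over. Pictures are saved under pics/ and viewed, at most 12 in all, crops included, and the job is handed in when it is done.

Besides the shell and the picture viewer there is one more tool, called after ">>>" as name([rows], argument=value, ...), one row to a line, values as JSON. send_rows: Moves the arm, as the interface text tells. Its arguments: {"type":"object","properties":{"plan":{"type":"array"},"grip_force":{"type":"number"}},"required":["plan"]}

```bash
mkdir -p pics
cat > h.py <<'E'
from workcell import state, viewer, sign_off
import numpy as np, cv2
from scipy.spatial.transform import Rotation as R
def w2c(name, st=None):
    c=viewer.get_calibration(name)
    if name=="wrist":
        T=np.eye(4); T[:3,:3]=R.from_rotvec(st["ee_rot"]).as_matrix(); T[:3,3]=st["position"]
        M=np.linalg.inv(T@np.array(c["hand_eye"]))
    else: M=np.array(c["world_to_cam"])
    return np.array(c["camera_matrix"]),np.array(c["dist_coeffs"]),np.diag([1,-1,-1,1])@M
def project(name,P,st=None):
    K,d,M=w2c(name,st)
    return cv2.projectPoints(np.array(P,float).reshape(-1,3),cv2.Rodrigues(M[:3,:3])[0],M[:3,3],K,d)[0].reshape(-1,2)
def onplane(name,uv,z,st=None):
    K,d,M=w2c(name,st)
    n=cv2.undistortPoints(np.array(uv,float).reshape(-1,1,2),K,d).reshape(-1,2)
    rays=np.c_[n,np.ones(len(n))]@M[:3,:3]; o=-M[:3,:3].T@M[:3,3]
    return o+rays*((z-o[2])/rays[:,2])[:,None]
def snap(name,fn):
    st=state(); im=viewer.get_image(name); cv2.imwrite("pics/"+fn,im[:,:,::-1]); return st,im
E
python3 - <<'E'
from h import *
s=state(); print(s)
for n in("top","side"):
    snap(n,n+"1.png"); K,d,M=w2c(n); print(n,-M[:3,:3].T@M[:3,3],K[0,0],d)
print(viewer.get_calibration("wrist"))
E
```

```text
{'t': 0.0, 'joint_pos': array([ 1.30301921,  0.46841389, -0.01159801,  1.60358016,  0.0060323 ,
        1.07140468, -0.05628778]), 'dq': array([-5.84104716e-05, -1.05132443e-03,  1.95832745e-04,  2.43185066e-03,
       -2.85835206e-04, -2.60289915e-04, -4.17837117e-04]), 'joint_torque': array([ 2.84278412e-04, -5.20577037e+01, -1.24462444e-02, -2.43748301e+01,
       -5.65851037e-02,  1.72222336e-02,  1.53596056e-04]), 'position': array([ 0.14477488, -0.63343455,  0.40373423]), 'ee_rot': array([-3.12005339e+00, -3.52077774e-01,  5.50996311e-04]), 'wrist_force': array([-0.2706543 ,  0.05755745,  0.07765487]), 'torque': array([-0.01186682, -0.00178449, -0.02870317]), 'gripper_force': 0.0, 'gripper_width': 0.09169005464441682}
top [ 0.23485758 -0.05795609  1.27280721] 466.00051029169276 [-0.08827147  0.          0.          0.          0.        ]
side [ 1.06489778 -1.31062568  0.72375772] 530.5047636778065 [-0.21206573  0.          0.          0.          0.        ]
{'camera_matrix': array([[301.60179374,   0.        , 282.16811084],
       [  0.        , 301.60179374, 212.80768138],
       [  0.        ,   0.        ,   1.        ]]), 'dist_coeffs': array([0.01445256, 0.        , 0.        , 0.        , 0.        ]), 'hand_eye': array([[ 1.63510594e-04,  9.62570064e-01,  2.71032922e-01,
         7.56148760e-02],
       [ 9.99999867e-01, -2.89924966e-04,  4.26378167e-04,
        -3.07810099e-04],
       [ 4.88998070e-04,  2.71032816e-01, -9.62569984e-01,
         2.08999442e-02],
       [ 0.00000000e+00,  0.00000000e+00,  0.00000000e+00,
         1.00000000e+00]])}
```

View pics/top1.png

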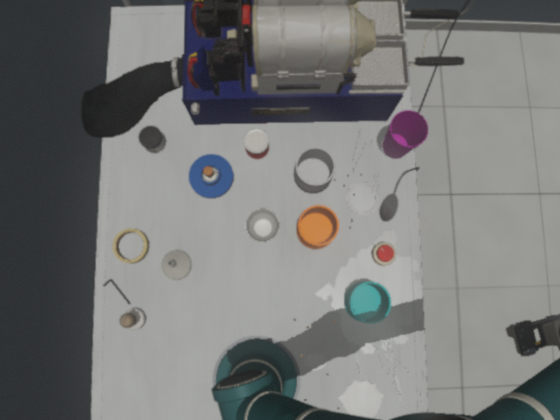

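View pics/side1.png

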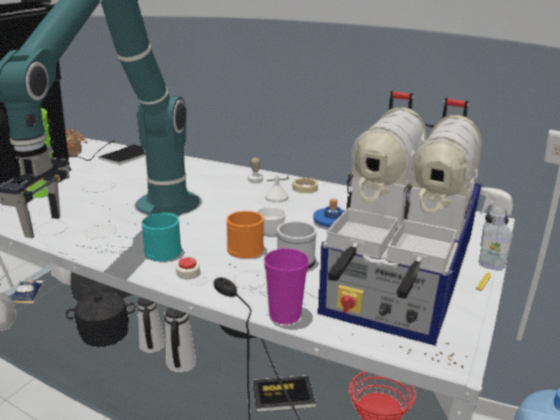

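The top view shows the candidates for each item:
- **Canister:** grey aluminium at (314,172). Orange at (318,227) and turquoise at (369,300) are decoys, and the bowl is at (262,225).
- **Double lid:** blue with a knob at (211,176). The grey cone lid at (176,264), the tamper at (130,319) and the yellow ring at (131,246) are decoys.

I choose the grey canister and the blue lid, and will check both in a close crop.

Run:
```python
from h import *
im=cv2.imread("pics/top1.png")
cv2.imwrite("pics/crop1.png",cv2.resize(im[130:240,180:360],None,fx=4.4,fy=4.4,interpolation=cv2.INTER_CUBIC))
print(onplane("top",[[211,176]],.024),onplane("top",[[314,165]],.1), onplane("top",[[262,225]],.05))
hsv=cv2.cvtColor(im,cv2.COLOR_BGR2HSV)
m=cv2.inRange(hsv,(100,120,40),(125,255,255)); m[:148]=0;m[:,:180]=0;m[:,240:]=0;m[205:]=0
c=max(cv2.findContours(m,0,cv2.CHAIN_APPROX_NONE)[0],key=cv2.contourArea)
P=onplane("top",cv2.convexHull(c).reshape(-1,2),.024)
print(cv2.minEnclosingCircle(P[:,:2].astype(np.float32)), cv2.fitEllipse(P[:,:2].astype(np.float32)))
```

```text
[[0.54891753 0.1177547  0.024     ]] [[ 0.55628604 -0.16034776  0.1       ]] [[ 0.40736145 -0.02287071  0.05      ]]
((0.5504366159439087, 0.11867649108171463), 0.05930917337536812) ((0.5506234765052795, 0.11865335702896118), (0.11625293642282486, 0.11826423555612564), 128.88458251953125)
```

View pics/crop1.png

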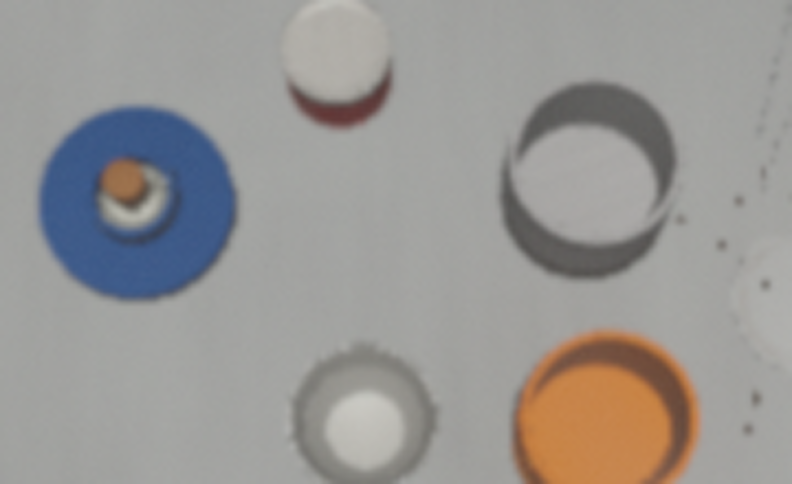

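The crop confirms the blue ring lid with its wooden knob, and the grey open canister with its rim centred at about pixel (315,167), i.e. near (0.556,-0.160). Next I square up the tool and move it over the canister for a wrist view.

>>> send_rows([
  [1,0,0,0,0.86],
  [1,0,0,0,0.86],
  [1,0,0,0,0.86],
  [1,0.86,-1,0,0],
  [1,0.86,-1,0,0],
  [1,0.86,-1,0,0],
  [1,0.86,-1,0,0],
  [1,0.86,-1,0,0],
  [1,0.86,-1,0,0],
  [1,0.86,-1,0,0],
])

```text
t: 1.1
position: [0.2961, -0.4575, 0.4044]
ee_rot: [-3.141, 0.001, 0.001]
wrist_force: [0.8, 0.5, 0.3]
gripper_width: 0.092
gripper_force: 0.0
```

>>> send_rows([
  [1,0.86,-1,0,0],
  [1,0.86,-1,0,0],
  [1,0.86,-1,0,0],
  [1,0.86,-1,0,0],
  [1,0.86,-1,0,0],
  [1,0.86,-1,0,0],
  [1,0.86,-1,0,0],
  [1,0.86,-1,0,0],
  [1,0.86,-1,0,0],
  [1,0.86,-1,0,0],
])

```text
t: 2.1
position: [0.5111, -0.2077, 0.4044]
ee_rot: [-3.141, 0.001, 0.001]
wrist_force: [0.1, -0.3, -0.1]
gripper_width: 0.0916
gripper_force: 0.0
```

>>> send_rows([
  [1,0.86,-0.9,0,0],
  [1,0.86,-0.9,0,0],
  [1,0,0,0,0],
  [1,0,0,0,0],
])

```text
t: 2.5
position: [0.5536, -0.1634, 0.4041]
ee_rot: [-3.141, -0.002, 0.002]
wrist_force: [0.2, -0.8, 0.2]
gripper_width: 0.0922
gripper_force: 0.0
```

Run:
```python
from h import *
s,im=snap("wrist","w1.png"); print(s['t'],s['position'],s['ee_rot'],s['joint_pos'],s['wrist_force'])
print(project("wrist",[[.556,-.16,.1]],s))
```

```text
2.5 [ 0.55357107 -0.16340021  0.40409773] [-3.14147188e+00 -1.60813978e-03  1.97955546e-03] [ 0.41899348  0.36258141 -0.23849626  1.77374377  0.09875841  1.01813646
 -1.4263693 ] [ 0.15200648 -0.77998667  0.15195868]
[[278.95417998 205.83377463]]
```

View pics/w1.png

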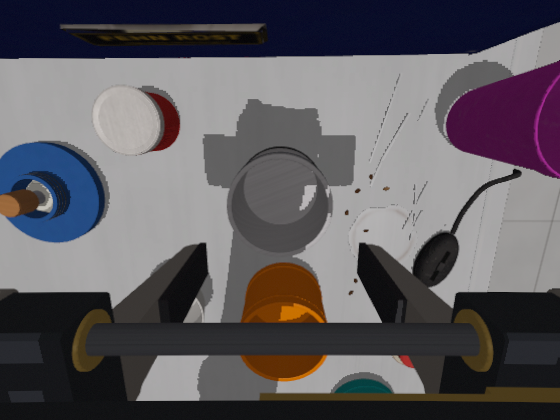

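The wrist view shows the canister's rim centred near (279,200), 227 to 332 px across; the machine's front edge is near row 57. Now fit the rim by projecting its circles.

```bash
cat >> h.py <<'E'
from scipy.optimize import minimize
def fitcirc(name,im,circles,x0,st=None,span=.012,sig=2):
    """find (x,y) of axis maximising image gradient along projected circles [(z,r)]"""
    g=cv2.GaussianBlur(im,(0,0),sig).astype(float)
    mag=np.sqrt(sum(cv2.Sobel(g[...,k],cv2.CV_64F,1,0)**2+cv2.Sobel(g[...,k],cv2.CV_64F,0,1)**2 for k in range(3)))
    mag=np.minimum(mag,np.percentile(mag,97)).astype(np.float32)
    a=np.linspace(0,2*np.pi,180,endpoint=False)
    def f(p):
        P=np.concatenate([np.c_[p[0]+r*np.cos(a),p[1]+r*np.sin(a),0*a+z] for z,r in circles])
        uv=project(name,P,st).astype(np.float32)
        return -cv2.remap(mag,uv[:,0].copy(),uv[:,1].copy(),cv2.INTER_LINEAR).mean()
    G=np.linspace(-span,span,13)
    b=min(((x0[0]+i,x0[1]+j) for i in G for j in G),key=f)
    r=minimize(f,b,method="Nelder-Mead",options=dict(initial_simplex=np.array([b,[b[0]+.002,b[1]],[b[0],b[1]+.002]])))
    return r.x,r.fun
E
python3 - <<'E'
from h import *
s=state(); im=cv2.imread("pics/w1.png"); t=cv2.imread("pics/top1.png")
for c in ([(.1,.052)],[(.1,.047)],[(.1,.052),(.1,.047)]):
    for sg in(1,2): print(c,fitcirc("wrist",im,c,(.556,-.16),s,sig=sg),fitcirc("top",t,c,(.556,-.16),sig=sg))
for c in ([(.024,.062)],[(.01,.062)],[(.024,.062),(.046,.028)]): print(c,fitcirc("wrist",im,c,(.550,.118),s),fitcirc("top",t,c,(.55,.118)))
print(onplane("wrist",[[280,57]],0,s))
r,_=fitcirc("wrist",im,[(.1,.052),(.1,.047)],(.556,-.16),s)
a=np.linspace(0,6.283,100)
for q in(.047,.052): cv2.polylines(im,[project("wrist",np.c_[r[0]+q*np.cos(a),r[1]+q*np.sin(a),0*a+.1],s).astype(int)],True,(0,255,0) if q>.05 else (0,0,255))
cv2.imwrite("pics/ov1.png",cv2.resize(im[120:280,200:360],None,fx=3.7,fy=3.7))
E
```

```text
[(0.1, 0.052)] (array([ 0.56006895, -0.1605096 ]), np.float64(-129.53399658203125)) (array([ 0.55199178, -0.16152479]), np.float64(-166.2389678955078))
[(0.1, 0.052)] (array([ 0.56004027, -0.16057591]), np.float64(-95.57176971435547)) (array([ 0.55248752, -0.1620399 ]), np.float64(-122.56332397460938))
[(0.1, 0.047)] (array([ 0.55390007, -0.16155648]), np.float64(-117.12857818603516)) (array([ 0.55225324, -0.16238954]), np.float64(-205.92022705078125))
[(0.1, 0.047)] (array([ 0.55335283, -0.16118797]), np.float64(-83.50203704833984)) (array([ 0.55237434, -0.1624894 ]), np.float64(-140.95404052734375))
[(0.1, 0.052), (0.1, 0.047)] (array([ 0.55356224, -0.16160078]), np.float64(-116.42626190185547)) (array([ 0.55215172, -0.1621951 ]), np.float64(-185.830810546875))
[(0.1, 0.052), (0.1, 0.047)] (array([ 0.55370224, -0.16138223]), np.float64(-77.81278228759766)) (array([ 0.55253152, -0.16244429]), np.float64(-131.71710205078125))Traceback (most recent call last):
  File "<stdin>", line 5, in <module>
  File "h.py", line 33, in fitcirc
    b=min(((x0[0]+i,x0[1]+j) for i in G for j in G),key=f)
  File "h.py", line 30, in f
    uv=project(name,P,st).astype(np.float32)
       ~~~~~~~^^^^^^^^^^^
  File "h.py", line 12, in project
    K,d,M=w2c(name,st)
          ~~~^^^^^^^^^
  File "h.py", line 5, in w2c
    c=viewer.get_calibration(name)
ValueError: time passes only in moves, steps and waits
```

```bash
sed -i 's/c=viewer.get_calibration(name)/c=cal(name)/; s/^def w2c/_c={}\ndef cal(n):\n    if n not in _c: _c[n]=viewer.get_calibration(n)\n    return _c[n]\ndef w2c/' h.py
python3 - <<'E'
from h import *
s=state(); im=cv2.imread("pics/w1.png"); t=cv2.imread("pics/top1.png")
print(fitcirc("top",t,[(.024,.062)],(.55,.118)),fitcirc("top",t,[(.078,.012)],(.55,.118)))
print(onplane("wrist",[[280,57]],0,s))
r,_=fitcirc("wrist",im,[(.1,.052),(.1,.047)],(.556,-.16),s)
a=np.linspace(0,6.283,100)
for q in(.047,.052): cv2.polylines(im,[project("wrist",np.c_[r[0]+q*np.cos(a),r[1]+q*np.sin(a),0*a+.1],s).astype(int)],True,(0,255,0) if q>.05 else (0,0,255))
cv2.imwrite("pics/ov1.png",cv2.resize(im[120:280,200:360],None,fx=3.7,fy=3.7))
E
```

```text
(array([0.54986014, 0.11832903]), np.float64(-174.87603759765625)) (array([0.54800147, 0.11917696]), np.float64(-122.92264556884766))
[[ 0.70600261 -0.1618567   0.        ]]
```

View pics/ov1.png

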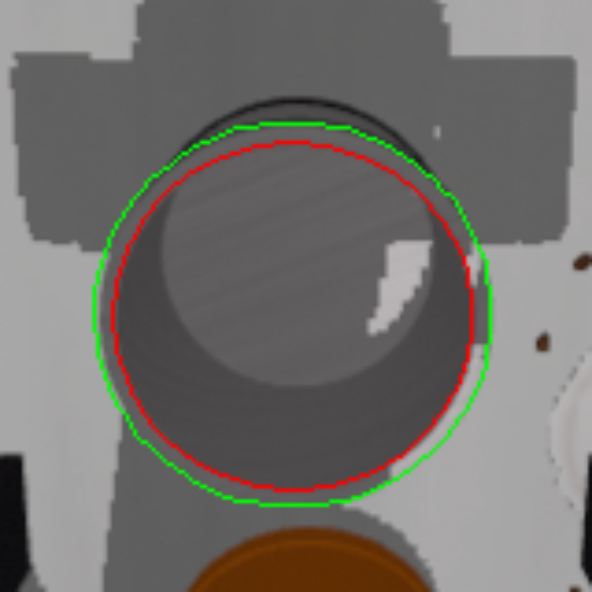

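>>> send_rows([
  [1,0,-1,0,0],
  [1,0,-1,0,0],
  [1,0,-1,0,0],
  [1,0,-1,0,0],
  [1,0,-1,0,0],
  [1,0,-1,0,0],
  [1,0,-1,0,0],
  [1,0,-1,0,0],
  [1,0,-1,0,0],
  [1,0,-1,0,0],
])

```text
t: 3.55
position: [0.5534, 0.0853, 0.4046]
ee_rot: [3.141, -0.005, -0.0]
wrist_force: [0.5, 0.2, -0.1]
gripper_width: 0.0917
gripper_force: 0.0
```

>>> send_rows([
  [1,0,-1,0,0],
  [1,0,-0.2,0,0],
  [1,0,0,0,0],
  [1,0,0,0,0],
  [1,0,0,0,0],
])

```text
t: 4.05
position: [0.5539, 0.1142, 0.4046]
ee_rot: [3.141, -0.005, -0.0]
wrist_force: [-0.7, -0.1, 0.5]
gripper_width: 0.0917
gripper_force: 0.0
```

Run:
```python
from h import *
s,im=snap("wrist","w2.png"); print(s['t'],s['position'],s['ee_rot'],s['joint_pos'])
for c in ([(.024,.062)],[(.01,.062)],[(.046,.028)],[(.046,.023)],[(.078,.012)],[(.078,.013)],[(.024,.062),(.046,.028),(.046,.023)]): print(c,fitcirc("wrist",im,c,(.550,.118),s))
r=(.55,.1187)
a=np.linspace(0,6.283,100)
for z,q in((.024,.062),(.046,.028),(.078,.012)): cv2.polylines(im,[project("wrist",np.c_[r[0]+q*np.cos(a),r[1]+q*np.sin(a),0*a+z],s).astype(int)],True,(0,255,0))
cv2.imwrite("pics/ov2.png",im[:,:,::-1])
```

```text
4.05 [0.55388977 0.11419854 0.4045514 ] [ 3.14060377e+00 -5.02929049e-03 -2.82195455e-04] [ 0.02024899  0.35567362 -0.35174349  1.79534251  0.14267897  1.01577129
 -1.96071598]
[(0.024, 0.062)] (array([0.55035479, 0.12260672]), np.float64(-166.69813537597656))
[(0.01, 0.062)] (array([0.54697497, 0.12339007]), np.float64(-137.22402954101562))
[(0.046, 0.028)] (array([0.54874967, 0.11640141]), np.float64(-68.85560607910156))
[(0.046, 0.023)] (array([0.55068062, 0.12321185]), np.float64(-135.57095336914062))
[(0.078, 0.012)] (array([0.5547783 , 0.12221953]), np.float64(-113.92732238769531))
[(0.078, 0.013)] (array([0.55318202, 0.12245867]), np.float64(-129.3192138671875))
[(0.024, 0.062), (0.046, 0.028), (0.046, 0.023)] (array([0.55026494, 0.1228317 ]), np.float64(-110.02330780029297))
```

View pics/ov2.png

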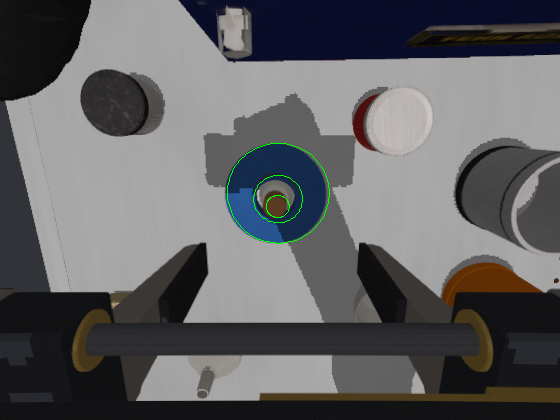

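The overlay at (0.550,0.1187) matches the blue disc, knob near (277,205), but my gradient fit gives y = 0.1226. I'll settle this with a colour mask and a fresh pose reading.

Run:
```python
from h import *
for k in range(2):
    s,im=snap("wrist",f"w3{k}.png"); print(s['t'],s['position'],s['ee_rot'],s['dq'].round(4))
    hsv=cv2.cvtColor(im,cv2.COLOR_RGB2HSV)
    m=cv2.inRange(hsv,(100,120,30),(125,255,255)); m[:125]=0;m[260:]=0
    c=max(cv2.findContours(m,0,cv2.CHAIN_APPROX_NONE)[0],key=cv2.contourArea)
    P=onplane("wrist",cv2.convexHull(c).reshape(-1,2),.024,s)[:,:2].astype(np.float32)
    print(cv2.boundingRect(c),cv2.minEnclosingCircle(P),cv2.fitEllipse(P),fitcirc("wrist",im,[(.024,.062)],(.55,.12),s))
    m=cv2.inRange(hsv,(0,90,30),(25,255,255)); m[:175]=0;m[230:]=0;m[:,:250]=0;m[:,305:]=0
    c=max(cv2.findContours(m,0,cv2.CHAIN_APPROX_NONE)[0],key=cv2.contourArea)
    (u,v),r=cv2.minEnclosingCircle(c); print(u,v,r,onplane("wrist",[[u,v]],.078,s))
```

```text
4.1 [0.55386981 0.11449126 0.40458747] [ 3.14086616e+00 -4.60698521e-03 -2.39050946e-04] [-0.0036  0.0005 -0.0066 -0.0014 -0.001  -0.001  -0.0022]
(226, 144, 100, 99) ((0.5503208041191101, 0.1225619837641716), 0.06127588823437691) ((0.5503174662590027, 0.12267013639211655), (0.12137074023485184, 0.12216679751873016), 93.06419372558594) (array([0.55033803, 0.12253729]), np.float64(-166.87234497070312))
274.5 203.92308044433594 13.162775039672852 [[0.55293956 0.12251783 0.078     ]]
4.15 [0.55383306 0.11479686 0.4046145 ] [ 3.14101226e+00 -3.89051267e-03 -1.30856453e-04] [-0.0054  0.0006 -0.0053 -0.0026 -0.001   0.0012 -0.001 ]
(226, 144, 100, 99) ((0.5503795146942139, 0.12274863570928574), 0.061299219727516174) ((0.5503293871879578, 0.12263653427362442), (0.12140962481498718, 0.12225775420665741), 93.24087524414062) (array([0.55032693, 0.12252803]), np.float64(-166.88711547851562))
275.5 204.0 13.238302230834961 [[0.55282939 0.12182746 0.078     ]]
```

>>> send_rows([
  [1,-0.1,-0.24,0.8,0],
  [1,0,0,0.8,0],
  [1,0,0,0.8,0],
  [1,0,0,0.8,0],
  [1,0,0,0.8,0],
  [1,0,0,0,0],
  [1,0,0,0,0],
  [1,0,0,0,0],
  [1,0,0,0,0],
  [1,0,0,0,0],
])

```text
t: 5.2
position: [0.5514, 0.1222, 0.3055]
ee_rot: [-3.141, 0.001, -0.002]
wrist_force: [0.0, 0.6, -0.3]
gripper_width: 0.0921
gripper_force: 0.0
```

```bash
cat > lidfit.py <<'E'
from h import *
import sys
s,im=snap("wrist",sys.argv[1]); z0=float(sys.argv[2]); print(s['t'],s['position'],s['ee_rot'],s['dq'].round(4))
x0=s['position'][:2]
for c in ([(.024,.062)],[(.046,.023)],[(.078,.013)],[(.078,.012)]):
    print(c,fitcirc("wrist",im,[(z+z0,r) for z,r in c],x0,s))
E
python3 lidfit.py w4.png 0
```

```text
5.2 [0.55140083 0.12219829 0.3055467 ] [-3.14143520e+00  7.69045481e-04 -2.39079513e-03] [-0.0007  0.0038  0.0008  0.0027  0.0005  0.0018 -0.0018]
[(0.024, 0.062)] (array([0.55038731, 0.12260716]), np.float64(-168.95843505859375))
[(0.046, 0.023)] (array([0.54992231, 0.12293369]), np.float64(-109.79109954833984))
[(0.078, 0.013)] (array([0.55561214, 0.12268915]), np.float64(-108.40442657470703))
[(0.078, 0.012)] (array([0.55731666, 0.12260631]), np.float64(-103.88385772705078))
```

View pics/w4.png

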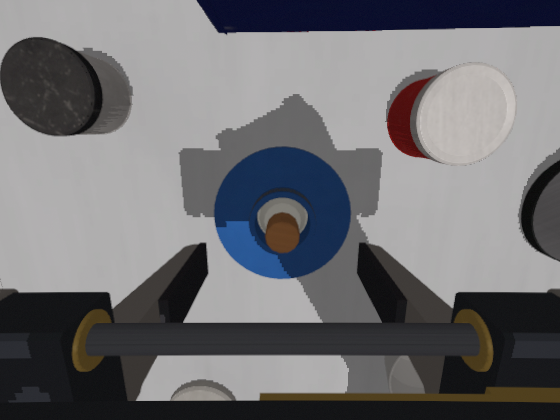

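The knob is centred between the fingers (col 282), lid axis at (0.5504, 0.1226). I descend and grip.

>>> send_rows([
  [1,-0.04,0,0.6,0],
  [1,0,0,0.6,0],
  [1,0,0,0.6,0],
  [1,0,0,0.5,0],
  [1,0,0,0.28,0],
  [1,0,0,0,0],
  [1,0,0,0,0],
  [1,0,0,0,0],
  [1,0,0,0,0],
])

```text
t: 6.15
position: [0.5504, 0.1222, 0.2408]
ee_rot: [-3.141, 0.001, -0.002]
wrist_force: [0.6, -0.1, 0.5]
gripper_width: 0.0919
gripper_force: 0.0
```

>>> send_rows([
  [0.6,0,0,0,0],
  [0.4,0,0,0,0],
  [0.3,0,0,0,0],
  [0.2,0,0,0,0],
  [0.1,0,0,0,0],
  [0.1,0,0,0,0],
  [0.1,0,0,0,0],
  [0.1,0,0,0,0],
], grip_force=30)

```text
t: 6.95
position: [0.5502, 0.1222, 0.2401]
ee_rot: [3.142, -0.001, -0.0]
wrist_force: [0.9, -0.3, 0.1]
gripper_width: 0.0297
gripper_force: 0.0
```

>>> send_rows([
  [0,0,0,0,0],
  [0,0,0,0,0],
  [0,0,0,0,0],
  [0,0,0,0,0],
  [0,0,0,0,0],
])

```text
t: 7.45
position: [0.5502, 0.1223, 0.2401]
ee_rot: [-3.141, 0.001, -0.0]
wrist_force: [0.0, 1.3, -1.0]
gripper_width: 0.0254
gripper_force: 30.0
```

>>> send_rows([
  [0,0,0,-0.2,0],
  [0,0,0,-0.4,0],
  [0,0,0,-0.7,0],
  [0,0,0,-0.9,0],
  [0,0,0,-1,0],
  [0,0,0,-1,0],
  [0,0,0,-0.9,0],
  [0,0,0,-0.5,0],
  [0,0,0,-0.2,0],
  [0,0,0,0,0],
])

```text
t: 8.45
position: [0.55, 0.122, 0.3854]
ee_rot: [3.141, -0.001, 0.001]
wrist_force: [0.5, 0.3, -4.3]
gripper_width: 0.0256
gripper_force: 30.0
```

>>> send_rows([
  [0,0,0.2,0,0],
  [0,0,0.5,0,0],
  [0,0.03,0.8,0,0],
  [0,0.03,0.9,0,0],
  [0,0.03,0.9,0,0],
  [0,0.03,0.9,0,0],
  [0,0.01,0.9,0,0],
  [0,0,0.9,0,0],
  [0,0,0.9,0,0],
  [0,0,0.9,0,0],
])

```text
t: 9.45
position: [0.5528, -0.075, 0.3842]
ee_rot: [3.141, -0.002, -0.003]
wrist_force: [-0.3, -0.9, -4.3]
gripper_width: 0.0256
gripper_force: 30.0
```

>>> send_rows([
  [0,0,0.9,0,0],
  [0,0,0.9,0,0],
  [0,0,0.8,0,0],
  [0,0,0.6,0,0],
  [0,0,0.25,0,0],
  [0,0,0,0,0],
  [0,0,0,0,0],
  [0,0,0,0,0],
  [0,0,0,0,0],
  [0,0,0,0,0],
])

```text
t: 10.45
position: [0.5534, -0.1584, 0.3852]
ee_rot: [-3.142, -0.001, -0.0]
wrist_force: [-0.2, 0.7, -4.0]
gripper_width: 0.0253
gripper_force: 30.0
```

Run:
```python
from h import *
s,im=snap("wrist","w5.png"); p=s['position']; print(s['t'],p,s['ee_rot'],s['gripper_width'],s['gripper_force'],s['wrist_force'])
print(fitcirc("wrist",im,[(p[2]-.2401+.024,.062)],p[:2],s),fitcirc("wrist",im,[(p[2]-.2401+.046,.023)],p[:2],s))
a=np.linspace(0,6.283,100); z=p[2]-.2401+.024
im=im[:,:,::-1].copy()
for x,y,q,z,c in((p[0],p[1],.062,z,(0,255,0)),(.5536,-.1615,.052,.1,(0,0,255))): cv2.polylines(im,[project("wrist",np.c_[x+q*np.cos(a),y+q*np.sin(a),0*a+z],s).astype(int)],True,c)
cv2.imwrite("pics/ov5.png",im)
```

```text
10.45 [ 0.55339365 -0.15839821  0.38522664] [-3.14151694e+00 -1.08910501e-03 -7.54712987e-05] 0.025259315805017002 29.99917834997177 [-0.20705137  0.66185615 -3.96391631]
(array([ 0.55396001, -0.15811713]), np.float64(-170.77059936523438)) (array([ 0.55366685, -0.15820311]), np.float64(-93.03669738769531))
```

View pics/ov5.png

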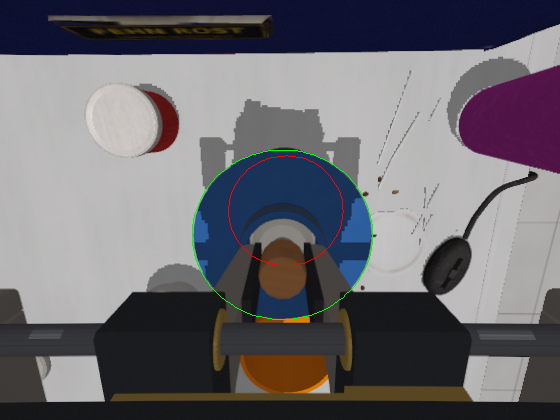

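Both lids are held level (4 N carried, fit agrees with the green circle) and the canister's rim lies underneath as predicted. I correct y by 3 mm and lower to just above the mouth.

>>> send_rows([
  [0,0,0.1,0.2,0],
  [0,0,0,0.4,0],
  [0,0,0,0.4,0],
  [0,0,0,0.3,0],
  [0,0,0,0.2,0],
  [0,0,0,0,0],
  [0,0,0,0,0],
  [0,0,0,0,0],
  [0,0,0,0,0],
])

```text
t: 11.4
position: [0.5534, -0.1616, 0.3481]
ee_rot: [3.141, -0.001, 0.001]
wrist_force: [0.0, 0.4, -3.9]
gripper_width: 0.025
gripper_force: 30.0
```

>>> send_rows([
  [0,0,0,0.1,0],
  [0,0,0,0.1,0],
  [0,0,0,0.1,0],
  [0,0,0,0.1,0],
  [0,0,0,0.1,0],
  [0,0,0,0.1,0],
  [0,0,0,0,0],
])

```text
t: 12.1
position: [0.5532, -0.1616, 0.3321]
ee_rot: [-3.141, 0.001, 0.001]
wrist_force: [-0.6, -0.1, -2.8]
gripper_width: 0.0254
gripper_force: 30.0
```

>>> send_rows([
  [0,0,0,0.08,0],
  [0,0,0,0.08,0],
  [0,0,0,0.06,0],
  [0,0,0,0,0],
  [0,0,0,0,0],
])

```text
t: 12.6
position: [0.5533, -0.1616, 0.3271]
ee_rot: [3.142, -0.001, -0.0]
wrist_force: [-0.8, 0.0, -4.0]
gripper_width: 0.0254
gripper_force: 30.0
```

>>> send_rows([
  [0,0,0,0.05,0],
  [0,0,0,0.05,0],
  [0,0,0,0.04,0],
  [0,0,0,0,0],
  [0,0,0,0,0],
  [0,0,0,0,0],
])

```text
t: 13.2
position: [0.5533, -0.1616, 0.3241]
ee_rot: [3.141, -0.001, 0.0]
wrist_force: [-3.6, 0.2, 2.8]
gripper_width: 0.0252
gripper_force: 30.0
```

Contact came exactly at the seated height (TCP 0.3241), with a small sideways force. I ease 1 mm in -x and press lightly.

>>> send_rows([
  [0,-0.05,0,0,0],
  [0,0,0,0.02,0],
  [0,0,0,0,0],
  [0,0,0,0,0],
])

```text
t: 13.6
position: [0.5527, -0.1615, 0.3241]
ee_rot: [3.141, -0.0, 0.004]
wrist_force: [-0.5, 0.6, 5.6]
gripper_width: 0.0254
gripper_force: 30.0
```

Run:
```python
from h import *
s=state(); p=s['position']; print(s['t'],p,s['wrist_force'],s['torque'])
_,im=snap("side","s2.png")
cx,cy=p[:2]; a=np.linspace(0,6.283,100); im=im[:,:,::-1].copy()
for q,z,c in((.062,.094,(0,255,0)),(.062,.108,(0,255,255)),(.052,0,(0,0,255))): cv2.polylines(im,[project("side",np.c_[cx+q*np.cos(a),cy+q*np.sin(a),0*a+z]).astype(int)],True,c)
u,v=project("side",[[cx,cy,.08]])[0].astype(int)
cv2.imwrite("pics/s2c.png",cv2.resize(im[v-70:v+70,u-90:u+90],None,fx=4.2,fy=4.2))
```

```text
13.6 [ 0.5527102  -0.16153942  0.32406855] [-0.45508863  0.56981207  5.62724219] [ 0.11128762 -0.00955885 -0.00231398]
```

View pics/s2c.png

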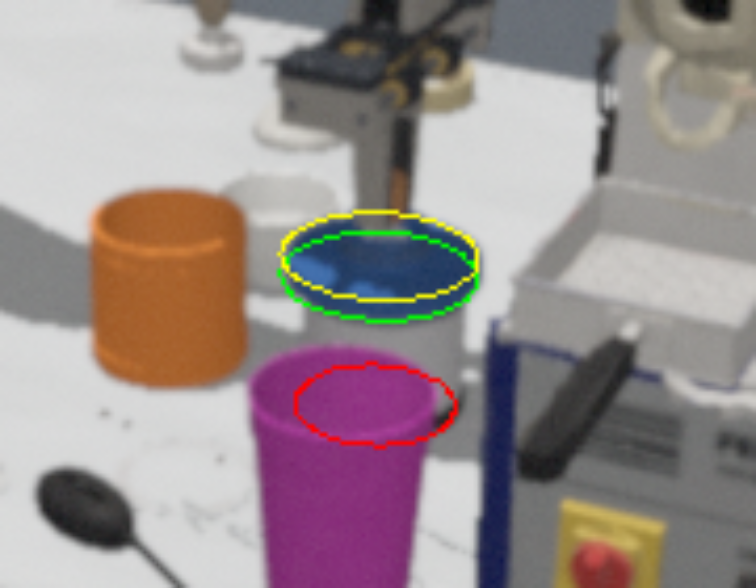

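The blue lid matches the predicted seated outlines (green and yellow), level on the canister with no gap. Now I release the knob.

>>> send_rows([
  [1,0,0,-0.03,0],
  [1,0,0,0,0],
  [1,0,0,0,0],
  [1,0,0,0,0],
  [1,0,0,0,0],
  [1,0,0,0,0],
  [1,0,0,0,0],
  [1,0,0,0,0],
  [1,0,0,0,0],
  [1,0,0,0,0],
])

```text
t: 14.65
position: [0.5521, -0.1616, 0.3239]
ee_rot: [3.142, -0.001, -0.0]
wrist_force: [-0.4, 1.0, -0.4]
gripper_width: 0.0919
gripper_force: 0.0
```

```bash
python3 lidfit.py w6.png .084; python3 -c "
from h import *; s=state(); print(s['gripper_width'],s['wrist_force'])"
```

```text
14.65 [ 0.55206444 -0.16158929  0.32392519] [ 3.14153516e+00 -6.40351327e-04 -1.06357666e-05] [-0.0001  0.0002  0.0012  0.0007  0.0006  0.0004 -0.0013]
[(0.024, 0.062)] (array([ 0.55345436, -0.16127733]), np.float64(-168.95620727539062))
[(0.046, 0.023)] (array([ 0.55336289, -0.16135965]), np.float64(-91.84989166259766))
[(0.078, 0.013)] (array([ 0.5617673 , -0.16127851]), np.float64(-90.77212524414062))
[(0.078, 0.012)] (array([ 0.55391001, -0.16137291]), np.float64(-97.76300811767578))
0.09190615637708387 [ 1.07194299 -0.43076511  0.01551142]
```

View pics/w6.png

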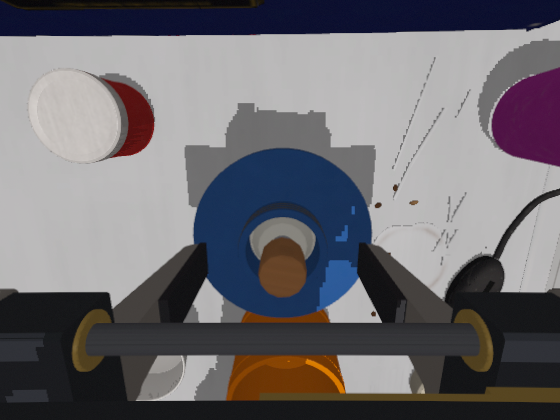

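The lid is seated and centred, with axis at (0.5534,-0.1613) and the knob free between the fingers. I descend to the collar, leaving the tips about 4 mm above the flat top, and grip.

>>> send_rows([
  [1,0.05,-0.01,0.2,0],
  [1,0,0,0.3,0],
  [1,0,0,0.25,0],
  [1,0,0,0.12,0],
  [1,0,0,0,0],
  [1,0,0,0,0],
  [1,0,0,0,0],
], grip_force=20)

```text
t: 15.4
position: [0.5534, -0.1613, 0.3024]
ee_rot: [3.141, -0.001, 0.001]
wrist_force: [-0.6, -0.0, -0.2]
gripper_width: 0.0921
gripper_force: 0.0
```

>>> send_rows([
  [0.7,0,0,0,0],
  [0.65,0,0,0,0],
  [0.55,0,0,0,0],
  [0.5,0,0,0,0],
  [0.5,0,0,0,0],
  [0.5,0,0,0,0],
  [0.5,0,0,0,0],
  [0.5,0,0,0,0],
])

```text
t: 16.2
position: [0.5533, -0.1613, 0.3022]
ee_rot: [3.142, -0.001, -0.0]
wrist_force: [-0.5, -1.2, 1.1]
gripper_width: 0.0562
gripper_force: 20.0
```

>>> send_rows([
  [0.4,0,0,0,0],
  [0.4,0,0,-0.1,0],
  [0.4,0,0,-0.15,0],
  [0.4,0,0,-0.2,0],
  [0.4,0,0,-0.2,0],
  [0.4,0,0,-0.2,0],
  [0.4,0,0,-0.2,0],
  [0.4,0,0,-0.3,0],
])

```text
t: 17.0
position: [0.5532, -0.1614, 0.3362]
ee_rot: [-3.142, 0.001, 0.001]
wrist_force: [-0.5, 0.5, -2.3]
gripper_width: 0.0561
gripper_force: 20.0
```

>>> send_rows([
  [0.4,0,0,-0.4,0],
  [0.4,0,0,-0.5,0],
  [0.4,0,0,-0.5,0],
  [0.4,0,0,-0.5,0],
  [0.4,0,0,-0.4,0],
  [0.4,0,0,-0.2,0],
  [0.4,0,0,-0.1,0],
  [0.4,0,0,0,0],
  [0.4,0,0,0,0],
  [0.4,0,0,0,0],
])

```text
t: 18.0
position: [0.5532, -0.1613, 0.4003]
ee_rot: [-3.141, 0.001, 0.002]
wrist_force: [-0.1, -0.4, -1.0]
gripper_width: 0.0559
gripper_force: 20.0
```

Run:
```python
from h import *
s=state(); print(s['t'],s['position'],s['wrist_force'],s['gripper_width'],s['gripper_force'])
_,im=snap("side","s3.png")
u,v=project("side",[[.5534,-.1613,.12]])[0].astype(int)
cv2.imwrite("pics/s3c.png",cv2.resize(im[v-70:v+70,u-90:u+90,::-1],None,fx=4.2,fy=4.2))
```

```text
18.0 [ 0.55318523 -0.16129798  0.40031483] [-0.14801755 -0.42551693 -1.01824579] 0.05585816065505598 19.999837421346456
```

View pics/s3c.png

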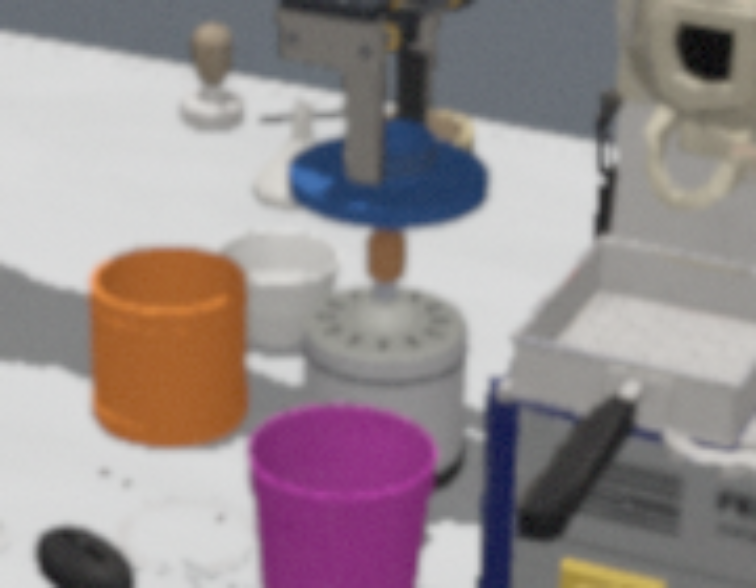

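The blue lid hangs level, 98 mm up and clear of the knob, and the white inner lid sits flush in the canister. Now I hand in.

```bash
python3 -c "
from h import *; print(abs(state()['dq']).max(), sign_off())"
```

```text
the job is handed in; nothing more can be done
0.00255164255828776 None
```

I seated both lids in the canister, then lifted the blue outer lid off alone; it was held level about 98 mm above its nested position, clear of the knob, when I handed the job in at about 18 s (no verdict came back).

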